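# Lid the sloping case of the roughness standard and press it home

## Robot

A 6-joint arm with a two-finger parallel gripper is mounted at the origin on the work surface. World frame = base frame: x ahead of the robot, y to its left, z up, the work surface at z = 0. Lengths are in m, angles in rad, forces in N, time in s.
With the tool pointing down it reaches from about 0.25 to 0.775 m from the base axis. Payload 4 kg.
Tool frame: the origin (TCP) lies at the very end of the fingers, on their centre line; the grasp point (between the pads) lies 19 mm behind it; z points along the fingers, y is the direction in which the jaws open and shut (so a half turn about z gives the same grasp; the last joint's range is limited). The gripper opens to 94 mm and grips with 3 to 60 N. Pads are 16 mm wide; open, the fingers measure 119 mm over their backs; the gripper's body (75 mm by 177 mm) begins 78 mm behind the grasp point.
Start: joints at [-1.421, 0.087, 1.371, -0, 1.684, -0.103], TCP at [0.138, -0.533, 0.206] pointing down, gripper open.
Joint ranges: [-3.1, 3.1], [-0.76, 2.03], [0.27, 2.55], [-1.08, 4.22], [0.17, 2.65], [-2.57, 2.57]. Speed limits (rad/s): [2.79, 2.79, 3.14, 3.14, 3.14, 3.14].

## Interface

Orientations are given as [roll, pitch, yaw] about the fixed x, y, z axes, in that order (R = Rz(yaw) Ry(pitch) Rx(roll)).
In Python, from bench import robot, cams, models gives the robot as it stands.
- The arm moves only by the tool step_arm, never from a script. Its argument "series" is a list of rows, each a list of 5 numbers: the gripper command: -1 is shut, 1 is fully open, values between are in proportion, then the shift along the tool's x, y, z in mm, then the turn about the tool's z in degrees. A call has 1 to 20 rows; each row is the pose to reach, as a shift and turn from the pose commanded when the call began, along the tool's axes at that moment; what a row does not reach only later rows make up. A row lasts 1/8 s, in which the tool goes at most 62.5 mm and 10.7 degrees, less where a joint would pass 70% of its speed; a pose out of reach is approached as far as the arm can. A call with a gripper value outside its range is refused whole. The fingers move at their own pace and stop on an object; the grip force is fixed at half the most. Time passes only in rows, so rows that repeat a pose let the fingers close. It gives the time, the measured TCP pose, the force and the opening at its end, in the units of the state.
- robot.get_obs(): the state, without advancing time (a new reading comes with each control period).
- cams.snapshot(name): name is "scene" or "side" or "wrist"; returns a dict with "pixels" (480x640x3 uint8, red, green, blue), "fov_y" (degrees; the focal length in pixels is half the picture's height over the tangent of half this angle, whatever the lens; pixels are square), "cx", "cy" (the principal point, pixels), "R" (3x3) and "t" (3): a world point X has camera coordinates R X + t. Camera axes: x right, y down, z forward; pixel columns grow to the right and rows downward; lengths in m; the calibration is good to about 2 mm. A picture is of the moment at which its call begins. There is no depth.
- robot.close_job(): hands the job in, once; it reports no verdict.
Trained networks look in a picture, given as the dict that the camera call returned (one of the last four; its "shot" number tells which), for a name from the list of things; names that differ only in an ending like _2 or _b are one class to them, and where a whole thing is asked for, a point or a joint stands for the part that bears it (a point fixed in the world has none). Each returns a list of dicts, best first, with "p" (0 to 1); they miss things now and then, are a little off and sometimes report something else, mostly with a low value. They report only what shows in the picture. A call takes as long as a camera call.
- models.find_in(picture, label): "position" ([x, y, z] in m, in world coordinates, good to about 4 mm: the middle of the surface that is visible of it).
- models.pinpoint(picture, label): "position" ([x, y, z] in m, in world coordinates, good to about 4 mm: a listed point, or the origin of a listed thing).
The state is a dict: "time": time; "joint_positions": joint angles; "qvel": joint speeds; "joint_torque": joint torques, N m; "tool_pos": TCP position; "ee_rot": TCP orientation; "wrist_force": force on the tool from outside, world axes, zero at the start; "wrist_torque": the same for the moment, N m; "width": finger opening in m.
Only numpy, scipy, OpenCV 4.12 (cv2) and the standard library are available. Lean on these libraries where they do the work, as an engineer would, in place of code of your own. Each camera call takes 0.05 s, during which the arm holds its last target. There are 200 camera calls.

## Task

Put the lid on the sloping case so that the reference standard inside is covered: pick the lid up off the mat by its handle, lay it on the two orange catches between the guide lips and let go of it. Then press the lid down at each end until both catches have gone fully in and the lid sits flat and fully home, and leave it so. Do not shift the other things on the bench.

Things in the scene. Friction and masses are not known exactly. Their poses are not given: they have to be found in the camera images.
- lid: Loose cream lid, plate 110 (x) x 200 (y) x 8 mm, 0.2 to 0.42 kg, at first flat on the blue mat, right way up. Origin: centre of its underside; z out of its top. Black handle over the middle, see lid_handle. A thin green press pad (50 x 30 mm, its top 10 mm above the origin) at each end, centred at y = +80 and -80 mm, x = 0. Same either way round (half a turn about z).
- lid_handle (a point): Centre of the lid's black bar handle, 41 mm above the lid's origin. The bar is 16 mm wide (lid x), 84 mm long (lid y) and 14 mm tall, on two 12 mm posts at y = +-34 mm, its underside 26 mm clear of the plate.
- cradle: Fixed cream open case 150 (x) x 240 (y) x 46 mm deep on a steel stand, its top on a 30 degree slope facing the robot; a steel standard lies in its pocket. Origin: centre of the flat rim, where the lid's underside finally rests, about 119 mm above the table; z = outward normal, 30 degrees off vertical, leaning to the robot; x = up the slope; y = level, along the case, left seen from the robot.
- lower_lip (a point): Middle of the top inner edge of the case's lower guide lip, at cradle (-60, 0, 22) mm. Black lips stand 22 mm up from the rim round the lid's place: upper and lower with inner faces at x = +60 and -60 mm, so a centred lid has 5 mm play each way.
- left_lip (a point): Foot of the inner face of the guide lip at the case's left end, at cradle (0, 107, 0) mm; the right one is at y = -107 mm. Both lean outwards 0.2 rad, so a centred lid has 7 mm play each way or more.
- catch_left (a joint): Orange catch 60 x 18 mm (cradle x, y) at cradle y = +96 mm, under that end of the lid. Value in m: how far it is pushed in along cradle -z. At 0 its top is 12.3 mm above the rim; at 0.012, a firm stop, it is level with the rim. Starts at 0 to 0.004. Stiff: takes about 8 N to move, carries the lid's weight, has no spring and stays where pushed. Pressing the lid's pad there pushes it in.
- catch_right (a joint): The same orange catch at the other end, at cradle y = -96 mm; same values and behaviour.
- vblock: Bystander: dark steel V-block, 50 x 50 x 50 mm, origin at the centre of its underside, standing between the case and the lid, on the far side.
- master: Bystander: bright steel spool-shaped setting master, diameter 40 mm, 90 mm tall, upright; origin at the centre of its foot; between the case and the lid, on the robot's side.
- screwdriver: Bystander: screwdriver 190 mm long lying along x at the left edge of the mat.
- brush: Bystander: brush 180 mm long lying along x at the right edge of the mat.
- jar: Bystander: closed jar, diameter 60 mm, 80 mm tall, upright, near the robot on its right; origin at the centre of its foot.

How it is judged:
On the way, in this order (a step that is already met when the one before it is completed fails the run):
1. the lid lies on the catches between the guide lips, let go of, and not yet pressed home (x of lid in the frame of cradle between -0.01 and 0.01 m and y of lid in the frame of cradle between -0.013 and 0.013 m and z of lid in the frame of cradle between 0.001 and 0.018 m and angle between the z axis of lid and the z axis of cradle, either way round below 0.14 rad and contact force between lid and the fingers below 0.2 N and linear speed of lid below 0.02 m/s and not (value of joint each of catch_left, catch_right above 0.0105 m)), for 0.2 s.
2. the lid is pressed down until both catches are fully in (value of joint each of catch_left, catch_right above 0.0105 m and z of lid in the frame of cradle below 0.003 m), for 0.1 s.
At the end, for the whole second after the job is handed in: The lid lies at rest, handle up and let go of, between the guide lips (centre within 10 mm in x and 13 mm in y of the case's), its underside within 3 mm of the rim and parallel to it within 2 degrees, with both catches pushed in by more than 10.5 of their 12 mm (all of step 2 and x of lid in the frame of cradle between -0.01 and 0.01 m and y of lid in the frame of cradle between -0.013 and 0.013 m and z of lid in the frame of cradle above -0.003 m and angle between the z axis of lid and the z axis of cradle, either way round below 0.035 rad and angle between lid's own z axis and vertical below 0.7 rad and contact force between lid and the fingers below 0.2 N and linear speed of lid below 0.02 m/s); the robot touches nothing.
It fails at once if a bystander (V-block, setting master, screwdriver, brush or jar) is shifted by more than 25 mm (distance of any of vblock, master, screwdriver, brush, jar from where it was at the start of the episode above 0.025 m).
It also fails if it takes over 51 s, if anything falls off the work surface, if the arm or the gripper's body presses on something with over 40 N, if the wrist force passes 120 N, or if a joint passes its speed limit or range.

## Working session

There is one attempt and no reset: what is moved stays moved. The work goes in short steps, Python scripts to look and compute and a tool call to move; the robot and the scene stay as the last step left them, time stands still between calls to the robot, and variables do not carry over. Pictures are saved under pics/ and viewed, about 8 in all and at most 12, crops included, and the job is handed in when it is done.

Besides the shell and the picture viewer there is one more tool, called after ">>>" by a JSON object that holds its "op" and its "data", one argument or row to a line. step_arm: Moves the arm, as the interface text tells. Its arguments: {"type":"object","properties":{"series":{"type":"array","items":{"type":"array","items":{"type":"number"}}}},"required":["series"]}

```bash
mkdir -p pics; ls; python3 - <<'E'
from bench import robot,cams,models
import cv2,numpy as np
print(robot.get_obs())
for n in ["scene","side"]:
    s=cams.snapshot(n); cv2.imwrite(f"pics/{n}0.png",s["pixels"][:,:,::-1])
    print(n,s["fov_y"],s["cx"],s["cy"],np.round(s["R"],3).tolist(),np.round(s["t"],3))
    for l in ["lid","lid_handle","cradle","lower_lip","left_lip","catch_left","catch_right","vblock","master","jar","screwdriver","brush"]:
        print(l,[(np.round(d["position"],4).tolist(),round(d["p"],2)) for d in models.pinpoint(s,l)[:2]])
E
```

```text
pics
{'time': 0.0, 'joint_positions': array([-1.42108277e+00,  8.79157908e-02,  1.37221822e+00, -2.38830908e-05,
        1.68359126e+00, -1.03120303e-01]), 'qvel': array([-0.00091371,  0.00090201,  0.00055982, -0.00027261,  0.00057167,
        0.00102001]), 'joint_torque': array([ 1.55384769e-03, -3.40181172e+01, -3.02421856e+01,  7.20772287e-02,
        3.29049351e-02, -1.67552389e-04]), 'tool_pos': array([ 0.13747766, -0.53198477,  0.20434389]), 'ee_rot': array([-3.13946893e+00, -1.95914733e-04,  2.52830987e-01]), 'wrist_force': array([-0.58605542,  0.73646664,  0.58544018]), 'wrist_torque': array([0.04298969, 0.05627563, 0.07834514]), 'width': 0.09386722314006728}
scene 43.34251745104461 316.2681242727528 240.29863507827412 [[-0.244, 0.97, -0.016], [0.682, 0.16, -0.714], [-0.689, -0.185, -0.7]] [ 0.101 -0.252  1.816]
lid [([0.5371, 0.1864, 0.1162], 0.64)]
lid_handle [([0.5209, -0.2653, 0.0441], 0.87), ([0.521, -0.2654, 0.0041], 0.29)]
cradle [([0.5389, 0.1857, 0.1145], 0.75), ([0.5731, 0.4668, 0.0039], 0.31)]
lower_lip [([0.4763, 0.1697, 0.1065], 0.59)]
left_lip [([0.5118, 0.2911, 0.1208], 0.62), ([0.6993, -0.0173, 0.0035], 0.39)]Traceback (most recent call last):
  File "<stdin>", line 8, in <module>
ValueError: it knows: brush, cradle, jar, left_lip, lid, lid_handle, lower_lip, master, screwdriver, vblock
```

```bash
python3 - <<'E'
from bench import robot,cams,models
import numpy as np
for n in ["scene","side","wrist"]:
  s=cams.snapshot(n)
  if n=="wrist":
    import cv2; cv2.imwrite("pics/wrist0.png",s["pixels"][:,:,::-1])
  for l in ["lid","lid_handle","cradle","lower_lip","left_lip","vblock","master","jar","screwdriver","brush"]:
    print(n,l,[(np.round(d["position"],4).tolist(),round(d["p"],2)) for d in models.pinpoint(s,l)[:2]])
E
python3 - <<'E'
from bench import cams
import cv2
cv2.imwrite("pics/side0.png",cams.snapshot("side")["pixels"][:,:,::-1])
E
```

```text
scene lid [([0.5196, -0.2669, 0.0021], 0.85)]
scene lid_handle [([0.5187, -0.2647, 0.0475], 0.7)]
scene cradle [([0.5381, 0.186, 0.1189], 0.76)]
scene lower_lip [([0.2475, -0.3504, -0.0003], 0.74), ([0.4766, 0.1718, 0.106], 0.71)]
scene left_lip [([0.5124, 0.2924, 0.1236], 0.66)]
scene vblock [([0.7011, -0.0184, 0.0057], 0.66)]
scene master [([0.4296, -0.0006, 0.0033], 0.72)]
scene jar [([0.2471, -0.3515, 0.0028], 0.61), ([0.5378, 0.1835, 0.1145], 0.6)]
scene screwdriver [([0.5703, 0.4656, 0.0021], 0.88)]
scene brush [([0.6093, -0.4686, 0.005], 0.89)]
side lid [([0.5269, -0.2666, 0.0037], 0.84)]
side lid_handle [([0.5231, -0.2669, 0.0438], 0.94)]
side cradle [([0.5365, 0.1891, 0.1184], 0.78), ([0.2485, -0.3483, 0.0016], 0.55)]
side lower_lip [([0.4776, 0.1729, 0.1099], 0.94)]
side left_lip [([0.5111, 0.2928, 0.1197], 0.68)]
side vblock [([0.7021, -0.0122, 0.0064], 0.65)]
side master [([0.4365, 0.0019, 0.0028], 0.97)]
side jar [([0.5096, 0.291, 0.1222], 0.74), ([0.2488, -0.3503, 0.0043], 0.66)]
side screwdriver [([0.5756, 0.4648, 0.0043], 0.44)]
side brush [([0.6115, -0.47, 0.0049], 0.88), ([0.5124, 0.2898, 0.121], 0.65)]
wrist lid []
wrist lid_handle []
wrist cradle []
wrist lower_lip []
wrist left_lip []
wrist vblock []
wrist master []
wrist jar [([0.2469, -0.35, -0.0023], 0.63)]
wrist screwdriver []
wrist brush []
```

View pics/scene0.png

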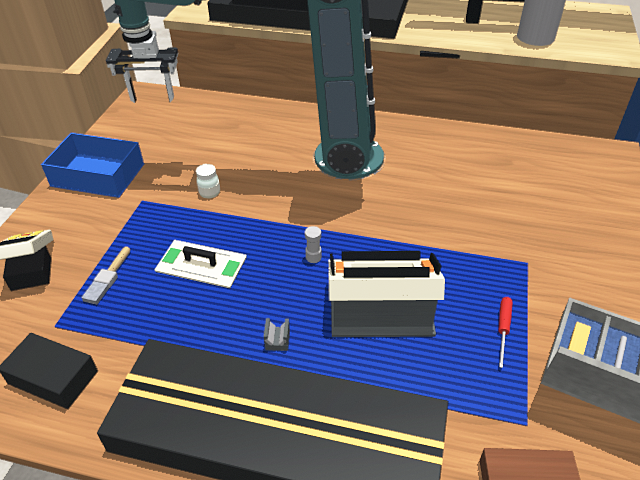

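View pics/side0.png

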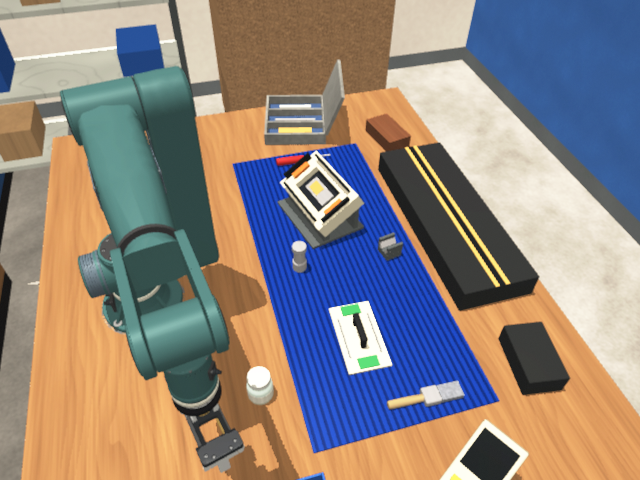

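```bash
cat > h.py <<'E'
from bench import robot,cams,models
import numpy as np,cv2
from scipy.spatial.transform import Rotation as Rn
def ray(s,u,v,z):
    f=240/np.tan(np.radians(s["fov_y"])/2); R=np.array(s["R"]);t=np.array(s["t"])
    d=R.T@np.array([(u-s["cx"])/f,(v-s["cy"])/f,1]); c=-R.T@t
    return c+d*(z-c[2])/d[2]
def blobs(s,lo,hi,amin=20):
    m=cv2.inRange(cv2.cvtColor(s["pixels"],cv2.COLOR_RGB2HSV),lo,hi)
    n,_,st,ce=cv2.connectedComponentsWithStats(m)
    return [(ce[i],st[i]) for i in range(1,n) if st[i][4]>amin]
def green(s): return blobs(s,(45,120,80),(80,255,255))
def cradle(yaw,o):
    c,s=np.cos(yaw),np.sin(yaw)
    return np.array([[.866*c,-s,-.5*c],[.866*s,c,-.5*s],[.5,0,.866]]),np.array(o)
def toolshift(target,yaw=None):
    o=robot.get_obs(); R=Rn.from_euler("xyz",o["ee_rot"]).as_matrix()
    print("tcp",o["tool_pos"].round(4),o["ee_rot"].round(4),"F",o["wrist_force"].round(1),"w",round(o["width"],4),"t",round(o["time"],2))
    if target is not None: print("shift mm",(R.T@(np.array(target)-o["tool_pos"])*1000).round(1), "turn deg", None if yaw is None else -np.degrees(yaw-o["ee_rot"][2]).round(2))
E
python3 - <<'E'
from h import *
for n in ["scene","side"]:
    s=cams.snapshot(n)
    P=[]
    for c,st in green(s):
        p=ray(s,c[0],c[1],.012); P.append(p); print(n,c.round(1),st,p.round(4))
    if len(P)==2:
        d=P[0]-P[1]; print("mid",((P[0]+P[1])/2).round(4),"len",np.linalg.norm(d),"yaw",np.arctan2(-d[0],d[1]) if d[1]>0 else np.arctan2(d[0],-d[1]))
toolshift([.521,-.266,.25],0)
E
```

```text
scene [171.  255.1] [162 248  19  15 154] [ 0.5189 -0.3495  0.012 ]
scene [230.2 267.8] [222 260  17  16 164] [ 0.5259 -0.1896  0.012 ]
mid [ 0.5224 -0.2695  0.012 ] len 0.16003521359487674 yaw -0.04357045990634714
side [350.1 309.6] [341 305  19  11 146] [ 0.5257 -0.1832  0.012 ]
side [368.1 361.6] [358 356  21  13 185] [ 0.5188 -0.3434  0.012 ]
mid [ 0.5222 -0.2633  0.012 ] len 0.16030807194788557 yaw -0.0432537158333496
tcp [ 0.1376 -0.5325  0.2055] [3.1415 0.     0.2528] F [-0.6 -0.5 -0.6] w 0.0937 t 2.1
shift mm [ 437.9 -162.2  -44.5] turn deg 14.48
```

>>> {"op": "step_arm", "data": {
  "series": [
    [1,438,-162,-45,17],
    [1,438,-162,-45,17],
    [1,438,-162,-45,17],
    [1,438,-162,-45,17],
    [1,438,-162,-45,17],
    [1,438,-162,-45,17],
    [1,438,-162,-45,17],
    [1,438,-162,-45,17],
    [1,438,-162,-45,17],
    [1,438,-162,-45,17],
    [1,438,-162,-45,17]
  ]
}}

```text
time: 3.48
tool_pos: [0.5201, -0.2671, 0.2505]
ee_rot: [3.141, 0.0, -0.046]
wrist_force: [-0.2, -0.6, 0.5]
width: 0.0942
```

```bash
cat > look.py <<'E'
from h import *
s=cams.snapshot("wrist"); cv2.imwrite("pics/wrist1.png",s["pixels"][:,:,::-1])
P=[]
for c,st in green(s):
    p=ray(s,c[0],c[1],.012); P.append(p); print(c.round(1),st,p.round(4))
if len(P)==2:
    d=P[0]-P[1]; print("mid",((P[0]+P[1])/2).round(4),"len",np.linalg.norm(d),"yaw",np.arctan(-d[0]/d[1]))
print([(np.round(d["position"],4).tolist(),round(d["p"],2)) for d in models.pinpoint(s,"lid_handle")])
toolshift([.522,-.2665,.026],-.043)
E
python3 look.py
```

```text
[256.8 211.6] [242 186  24  40 500] [ 0.5182 -0.1919  0.012 ]
[390.3 188. ] [380 186  21   6 101] [ 0.5391 -0.3514  0.012 ]
mid [ 0.5287 -0.2717  0.012 ] len 0.16083560101667163 yaw 0.13051493234893233
[([0.5206, -0.2676, 0.0455], 0.86)]
tcp [ 0.5202 -0.267   0.2506] [ 3.1413  0.     -0.0458] F [0.6 0.2 0.5] w 0.0938 t 3.58
shift mm [  1.8  -0.7 224.6] turn deg -0.16
```

View pics/wrist1.png

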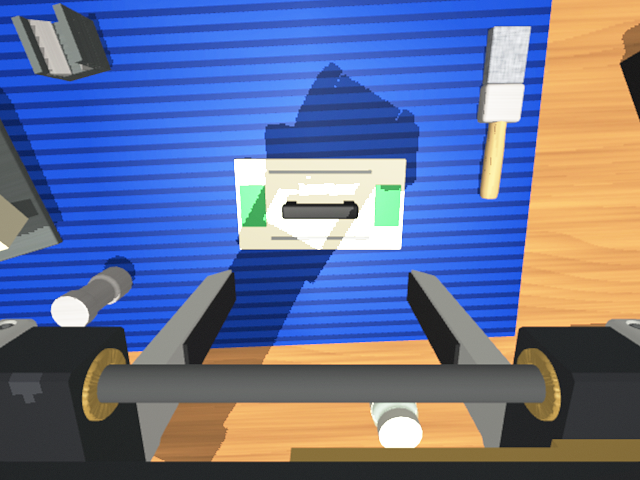

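```bash
python3 - <<'E'
from h import *
s=cams.snapshot("wrist")
P=[ray(s,u,v,.009) for u,v in [(234,159),(406,160),(401.5,249.5),(239.5,249.5)]]
for p in P: print(p.round(4))
print(np.mean(P,0).round(4), [np.linalg.norm(P[i]-P[i-1]).round(4) for i in range(4)])
for a,b in((0,1),(3,2)): d=P[a]-P[b]; print(np.arctan(-d[0]/d[1]))
print([ray(s,u,211,.045).round(4) for u in(282.5,358.5)])
for l in ["lid_handle","lid"]: print([(np.round(d["position"],4).tolist(),round(d["p"],2)) for d in models.pinpoint(s,l)])
E
```

```text
[ 0.5808 -0.1707  0.009 ]
[ 0.5705 -0.37    0.009 ]
[ 0.4618 -0.3663  0.009 ]
[ 0.471  -0.1653  0.009 ]
[ 0.521  -0.2681  0.009 ] [np.float64(0.1099), np.float64(0.1996), np.float64(0.1088), np.float64(0.2012)]
-0.05135627845753728
-0.04598544528043452
[array([ 0.5239, -0.2265,  0.045 ]), array([ 0.5201, -0.3102,  0.045 ])]
[([0.5214, -0.2671, 0.0472], 0.76), ([0.5196, -0.2638, 0.0052], 0.66)]
[([0.5212, -0.2631, 0.0043], 0.97)]
```

>>> {"op": "step_arm", "data": {
  "series": [
    [1,1,0,60,0],
    [1,1,0,120,0],
    [1,1,0,170,0],
    [1,1,0,200,0],
    [1,1,0,215,0],
    [1,1,0,225,0],
    [1,1,0,225,0]
  ]
}}

```text
time: 4.6
tool_pos: [0.5224, -0.2665, 0.0259]
ee_rot: [3.141, -0.001, -0.044]
wrist_force: [-0.2, -0.5, 0.0]
width: 0.0941
```

>>> {"op": "step_arm", "data": {
  "series": [
    [-1,0,0,0,0],
    [-1,0,0,0,0],
    [-1,0,0,0,0],
    [-1,0,0,0,0]
  ]
}}

```text
time: 5.1
tool_pos: [0.5231, -0.2666, 0.0271]
ee_rot: [3.141, -0.003, -0.044]
wrist_force: [0.2, 1.4, 5.6]
width: 0.0838
```

>>> {"op": "step_arm", "data": {
  "series": [
    [-1,0,0,-15,0],
    [-1,0,0,-40,0],
    [-1,0,0,-100,0],
    [-1,0,0,-160,0],
    [-1,0,0,-220,0],
    [-1,0,0,-260,0],
    [-1,0,0,-260,0]
  ]
}}

```text
time: 5.98
tool_pos: [0.5231, -0.267, 0.2895]
ee_rot: [3.137, -0.006, -0.044]
wrist_force: [-0.4, -0.9, -3.6]
width: 0.0836
```

```bash
python3 - <<'E'
from h import *
s=cams.snapshot("side"); cv2.imwrite("pics/side1.png",s["pixels"][:,:,::-1])
A=[]
for n in ["scene","side"]*2:
    s=cams.snapshot(n)
    for l in ["lower_lip","left_lip","cradle"]:
        r=[d["position"] for d in models.pinpoint(s,l) if abs(d["position"][2]-.115)<.02 and d["position"][1]>.1]
        print(n,l,np.round(r,4).tolist())
toolshift(None)
E
```

```text
scene lower_lip [[0.4786, 0.1689, 0.1074]]
scene left_lip [[0.5138, 0.2915, 0.1183]]
scene cradle [[0.5372, 0.1838, 0.1181]]
side lower_lip [[0.4782, 0.1726, 0.1099]]
side left_lip [[0.5096, 0.2928, 0.118]]
side cradle [[0.5351, 0.1894, 0.1224]]
scene lower_lip [[0.4781, 0.1715, 0.1072]]
scene left_lip [[0.5163, 0.2881, 0.1217]]
scene cradle [[0.5399, 0.1838, 0.1175]]
side lower_lip [[0.4817, 0.1731, 0.1102]]
side left_lip [[0.5102, 0.2934, 0.1194]]
side cradle [[0.5348, 0.1904, 0.1197]]
tcp [ 0.5222 -0.2662  0.2857] [ 3.1413e+00 -3.0000e-04 -4.3900e-02] F [-0.7  0.  -2.7] w 0.0836 t 6.83
```

View pics/side1.png

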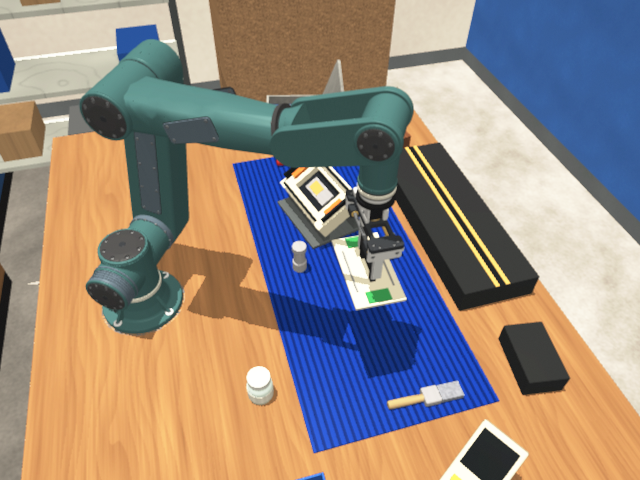

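```bash
python3 - <<'E'
from h import *
from scipy.optimize import least_squares
obs={(-.06,0,.022):[(.4763,.1697,.1065),(.4766,.1718,.106),(.4776,.1729,.1099),(.4786,.1689,.1074),(.4782,.1726,.1099),(.4781,.1715,.1072),(.4817,.1731,.1102)],
(0,.107,0):[(.5118,.2911,.1208),(.5124,.2924,.1236),(.5111,.2928,.1197),(.5138,.2915,.1183),(.5096,.2928,.118),(.5163,.2881,.1217),(.5102,.2934,.1194)],
(0,0,0):[(.5389,.1857,.1145),(.5381,.186,.1189),(.5365,.1891,.1184),(.5372,.1838,.1181),(.5351,.1894,.1224),(.5399,.1838,.1175),(.5348,.1904,.1197)]}
def r(p):
    R,o=cradle(p[0],p[1:]); return np.concatenate([np.mean(v,0)-(R@np.array(k)+o) for k,v in obs.items()])
q=least_squares(r,[.24,.53,.18,.119]); print(q.x.round(4),(q.fun*1000).round(1))
R,o=cradle(q.x[0],q.x[1:])
# lid corner at upper rim (57,0): handle path in cradle for relative tilt th
for lift in (40,0):
  for th in (30,20,10,5,0):
    a=np.radians(th); corner=np.array([57,0,lift])
    # lid x axis in cradle, tilted so upper end dips
    ex=np.array([np.cos(a),0,-np.sin(a)]); ez=np.array([np.sin(a),0,np.cos(a)])
    h=corner-55*ex+41*ez; print(lift,th,h.round(1),"TCP",((R@h/1000+o)-[0,0,.019]).round(4))
for z in (12,0): print("flat",z,((R@np.array([0,0,(41+z)/1000])+o)-[0,0,.019]).round(4))
toolshift([q.x[1],q.x[2],.30],q.x[0])
E
```

```text
[0.2479 0.5383 0.1873 0.1193] [ 0.9 -0.3 -0.2  0.1  0.7  0.9 -1.1 -0.4 -0.8]
40 30 [ 29.9   0.  103. ] TCP [0.5134 0.181  0.2044]
40 20 [19.3  0.  97.3] TCP [0.5073 0.1794 0.1942]
40 10 [10.   0.  89.9] TCP [0.503  0.1784 0.1831]
40 5 [ 5.8  0.  85.6] TCP [0.5016 0.178  0.1773]
40 0 [ 2.  0. 81.] TCP [0.5007 0.1778 0.1714]
0 30 [29.9  0.  63. ] TCP [0.5328 0.1859 0.1698]
0 20 [19.3  0.  57.3] TCP [0.5267 0.1844 0.1596]
0 10 [10.   0.  49.9] TCP [0.5224 0.1833 0.1485]
0 5 [ 5.8  0.  45.6] TCP [0.521  0.1829 0.1427]
0 0 [ 2.  0. 41.] TCP [0.5201 0.1827 0.1368]
flat 12 [0.5126 0.1808 0.1462]
flat 0 [0.5184 0.1822 0.1358]
tcp [ 0.5222 -0.2662  0.2857] [ 3.1413e+00 -3.0000e-04 -4.3900e-02] F [-0.7  0.  -2.7] w 0.0836 t 6.83
shift mm [  -3.8 -453.8  -14.5] turn deg -16.72
```

>>> {"op": "step_arm", "data": {
  "series": [
    [-1,-3,-40,0,-3],
    [-1,-6,-95,0,-6],
    [-1,-9,-150,0,-9],
    [-1,-12,-205,0,-11],
    [-1,-12,-260,0,-13],
    [-1,-12,-315,0,-15],
    [-1,-12,-370,0,-16.7],
    [-1,-12,-415,0,-16.7],
    [-1,-12,-440,0,-16.7],
    [-1,-12,-451,0,-16.7],
    [-1,-12,-451,0,-16.7]
  ]
}}

```text
time: 8.2
tool_pos: [0.5299, 0.1849, 0.2854]
ee_rot: [3.141, 0.0, 0.248]
wrist_force: [-0.4, -0.4, -4.6]
width: 0.0833
```

```bash
python3 - <<'E'
from h import *
toolshift([.5296,.1851,.205],.248)
s=cams.snapshot("wrist"); cv2.imwrite("pics/wrist2.png",s["pixels"][:,:,::-1])
E
```

```text
tcp [0.5299 0.1849 0.2854] [3.141e+00 3.000e-04 2.481e-01] F [-0.4 -0.4 -4.6] w 0.0833 t 8.2
shift mm [-0.2 -0.3 80.4] turn deg 0.01
```

View pics/wrist2.png

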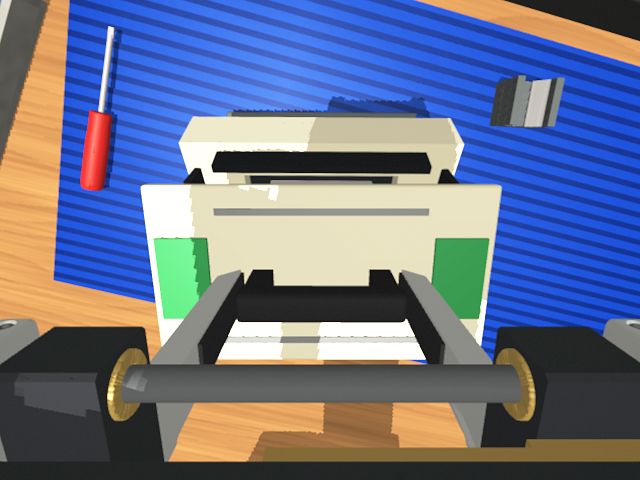

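>>> {"op": "step_arm", "data": {
  "series": [
    [-1,0,0,45,0],
    [-1,0,0,80,0],
    [-1,0,0,92,0],
    [-1,-2,0,96,0],
    [-1,-4,0,100,0],
    [-1,-6,0,104,0],
    [-1,-6,0,104,0]
  ]
}}

```text
time: 9.12
tool_pos: [0.5248, 0.1822, 0.1848]
ee_rot: [3.139, -0.004, 0.246]
wrist_force: [-4.6, -3.2, 2.8]
width: 0.0833
```

```bash
python3 - <<'E'
from h import *
toolshift(None)
s=cams.snapshot("wrist"); cv2.imwrite("pics/wrist3.png",s["pixels"][:,:,::-1])
E
```

```text
tcp [0.5248 0.1822 0.1848] [ 3.1394 -0.0036  0.2464] F [-4.6 -3.2  2.8] w 0.0833 t 9.12
```

View pics/wrist3.png

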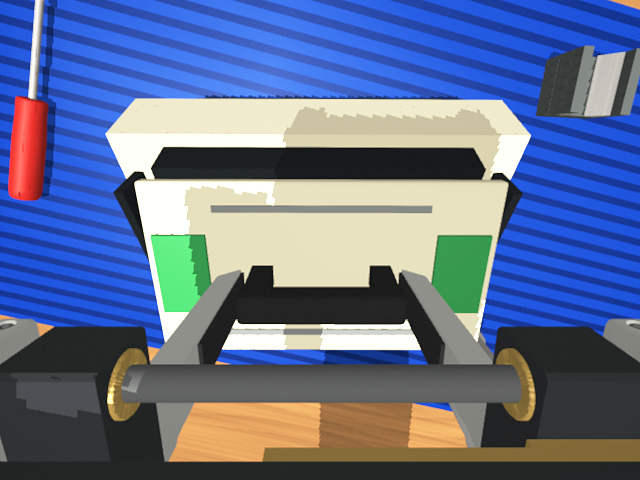

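>>> {"op": "step_arm", "data": {
  "series": [
    [-1,-2,0,4,0],
    [-1,-4,0,8,0],
    [-1,-5,0,11,0],
    [-1,-5,0,11,0]
  ]
}}

```text
time: 9.68
tool_pos: [0.5201, 0.1811, 0.1726]
ee_rot: [3.139, -0.003, 0.246]
wrist_force: [-3.8, -4.8, 1.5]
width: 0.0839
```

```bash
cat > tilt.py <<'E'
from h import *
import sys
toolshift(None)
o=robot.get_obs(); T=Rn.from_euler("xyz",o["ee_rot"]).as_matrix()
s=cams.snapshot("wrist"); cv2.imwrite(f"pics/{sys.argv[1]}.png",s["pixels"][:,:,::-1])
f=240/np.tan(np.radians(s["fov_y"])/2)
def proj(p):
    c=np.array(s["R"])@(o["tool_pos"]+T@p)+s["t"]; return (c[:2]/c[2]*f+[s["cx"],s["cy"]]).round(0)
# lid point (x,z) rel. handle axis, tool frame z down; tilt th raises far edge
for th in (0,5,10,15,20,25,30):
    a=np.radians(th)
    q=lambda x,y,z: proj(np.array([x*np.cos(a)-z*np.sin(a),-y,-.019-(x*np.sin(a)+z*np.cos(a))]))
    print(th,"far top corner L",q(.055,.1,-.033),"R",q(.055,-.1,-.033),"near L",q(-.055,.1,-.033),"padL rows",q(.015,.08,-.031)[1],q(-.015,.08,-.031)[1])
for c,st in green(s): print(c.round(1),st)
E
python3 tilt.py wrist4
```

```text
tcp [0.5201 0.1811 0.1726] [ 3.1394e+00 -3.0000e-03  2.4650e-01] F [-3.8 -4.8  1.5] w 0.0839 t 9.68
0 far top corner L [133. 182.] R [503. 182.] near L [158. 360.] padL rows 254.0 302.0
5 far top corner L [127. 178.] R [508. 178.] near L [160. 351.] padL rows 250.0 297.0
10 far top corner L [121. 175.] R [514. 175.] near L [163. 342.] padL rows 247.0 292.0
15 far top corner L [115. 172.] R [520. 172.] near L [165. 334.] padL rows 244.0 287.0
20 far top corner L [108. 170.] R [527. 170.] near L [166. 325.] padL rows 241.0 282.0
25 far top corner L [101. 170.] R [534. 170.] near L [168. 316.] padL rows 238.0 277.0
30 far top corner L [ 93. 170.] R [541. 170.] near L [169. 308.] padL rows 236.0 272.0
[179.8 262.5] [ 145  230   67   70 3524]
[462.1 263.3] [ 431  231   67   70 3519]
```

View pics/wrist4.png

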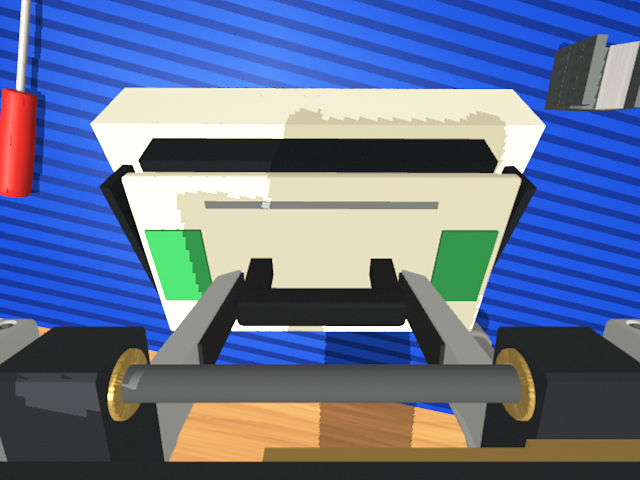

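>>> {"op": "step_arm", "data": {
  "series": [
    [-1,-1,0,4,0],
    [-1,-2,0,7,0],
    [-1,-3,0,11,0],
    [-1,-3,0,15,0],
    [-1,-3,0,15,0]
  ]
}}

```text
time: 10.35
tool_pos: [0.5163, 0.1818, 0.155]
ee_rot: [-3.141, 0.0, 0.248]
wrist_force: [-1.3, -2.5, 0.3]
width: 0.0838
```

```bash
python3 tilt.py wrist5
```

```text
tcp [0.5163 0.1818 0.155 ] [-3.1409e+00  1.0000e-04  2.4770e-01] F [-1.3 -2.5  0.3] w 0.0838 t 10.35
0 far top corner L [133. 182.] R [503. 182.] near L [158. 360.] padL rows 254.0 302.0
5 far top corner L [127. 178.] R [508. 178.] near L [160. 351.] padL rows 250.0 297.0
10 far top corner L [121. 175.] R [514. 175.] near L [163. 342.] padL rows 247.0 292.0
15 far top corner L [115. 172.] R [520. 172.] near L [165. 334.] padL rows 243.0 287.0
20 far top corner L [108. 170.] R [527. 170.] near L [166. 325.] padL rows 241.0 282.0
25 far top corner L [101. 170.] R [534. 170.] near L [168. 316.] padL rows 238.0 277.0
30 far top corner L [ 93. 170.] R [541. 170.] near L [169. 308.] padL rows 236.0 272.0
[175.9 252.5] [ 135  225   79   58 3147]
[465.5 254.8] [ 429  227   79   58 3088]
```

View pics/wrist5.png

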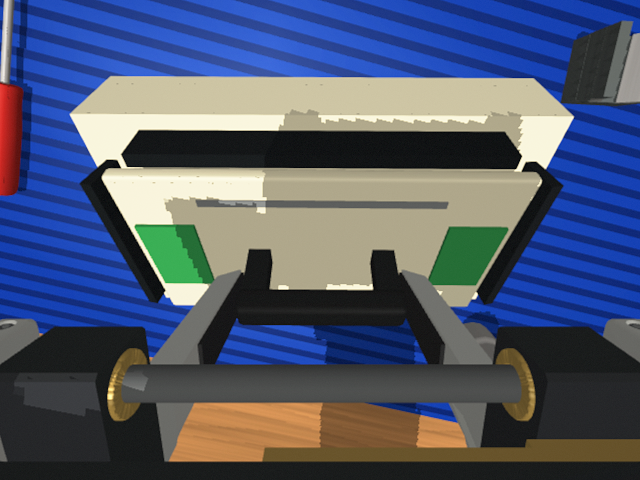

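>>> {"op": "step_arm", "data": {
  "series": [
    [-1,-1,0,2,0],
    [-1,-2,0,4,0],
    [-1,-2,0,6,0],
    [-1,-2,0,6,0]
  ]
}}

```text
time: 10.9
tool_pos: [0.5141, 0.1811, 0.1489]
ee_rot: [-3.141, 0.001, 0.248]
wrist_force: [0.2, 0.1, -4.1]
width: 0.0837
```

```bash
python3 - <<'E'
from h import *
toolshift(None)
s=cams.snapshot("scene");a=s["pixels"][215:355,280:490];a=cv2.resize(a,None,fx=3.5,fy=3.5,interpolation=cv2.INTER_CUBIC); cv2.imwrite("pics/sc6.png",a[:,:,::-1])
s=cams.snapshot("side");print([(c.round(1),st) for c,st in green(s)])
E
```

```text
tcp [0.5141 0.1811 0.1489] [-3.1415e+00  9.0000e-04  2.4770e-01] F [ 0.2  0.1 -4.1] w 0.0837 t 10.9
[(array([295.6, 172.5]), array([293, 169,   6,   8,  30], dtype=int32)), (array([327.1, 200.4]), array([320, 193,  15,  16, 110], dtype=int32))]
```

View pics/sc6.png

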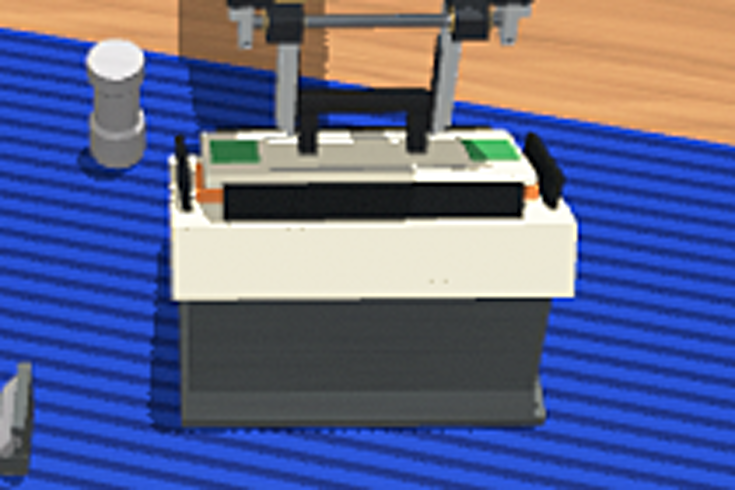

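>>> {"op": "step_arm", "data": {
  "series": [
    [-1,0,0,1,0],
    [-1,0.5,0,2,0],
    [-1,0.5,0,3,0],
    [-1,0.5,0,3,0]
  ]
}}

```text
time: 11.5
tool_pos: [0.5148, 0.1811, 0.1463]
ee_rot: [3.142, 0.0, 0.248]
wrist_force: [1.1, -0.4, -3.5]
width: 0.0837
```

>>> {"op": "step_arm", "data": {
  "series": [
    [-1,0.5,0,1,0],
    [-1,1,0,2,0],
    [-1,1,0,2,0]
  ]
}}

```text
time: 11.88
tool_pos: [0.5159, 0.1814, 0.1449]
ee_rot: [-3.142, -0.0, 0.248]
wrist_force: [-0.4, -0.8, -1.8]
width: 0.0837
```

Contact is taking up weight; release.

>>> {"op": "step_arm", "data": {
  "series": [
    [0.9,0,0,0,0],
    [1,0,0,0,0],
    [1,0,0,0,0],
    [1,0,0,0,0],
    [1,0,0,0,0]
  ]
}}

```text
time: 12.5
tool_pos: [0.5159, 0.1814, 0.1445]
ee_rot: [3.142, -0.0, 0.248]
wrist_force: [-0.3, -0.3, -0.1]
width: 0.094
```

>>> {"op": "step_arm", "data": {
  "series": [
    [1,0,0,-10,0],
    [1,0,0,-25,0],
    [1,0,0,-60,0],
    [1,0,0,-110,0],
    [1,0,0,-110,0]
  ]
}}

```text
time: 13.12
tool_pos: [0.5182, 0.182, 0.2615]
ee_rot: [3.141, -0.012, 0.248]
wrist_force: [0.4, -0.0, 0.6]
width: 0.0943
```

```bash
python3 - <<'E'
from h import *
toolshift(None)
s=cams.snapshot("wrist"); cv2.imwrite("pics/wrist7.png",s["pixels"][:,:,::-1])
print([(np.round(d["position"],4).tolist(),round(d["p"],2)) for l in("lid","lid_handle") for d in models.pinpoint(s,l)])
print([(c.round(1),st) for c,st in green(s)])
for n in("scene","side"):
  s=cams.snapshot(n); print([(np.round(d["position"],4).tolist(),round(d["p"],2)) for l in("lid","lid_handle") for d in models.pinpoint(s,l)])
E
```

```text
tcp [0.5182 0.182  0.2615] [ 3.1414 -0.0123  0.2476] F [ 0.4 -0.   0.6] w 0.0943 t 13.12
[([0.5302, 0.1891, 0.1283], 0.85), ([0.5138, 0.1786, 0.1602], 0.81)]
[(array([230.7, 219.1]), array([ 209,  199,   42,   42, 1392], dtype=int32)), (array([410.5, 220.1]), array([ 390,  200,   43,   42, 1381], dtype=int32))]
[([0.5278, 0.1872, 0.1258], 0.67), ([0.5115, 0.1801, 0.1587], 0.78)]
[([0.5313, 0.1841, 0.1244], 0.94), ([0.575, 0.4654, 0.0071], 0.62), ([0.5119, 0.1786, 0.1627], 0.87)]
```

View pics/wrist7.png

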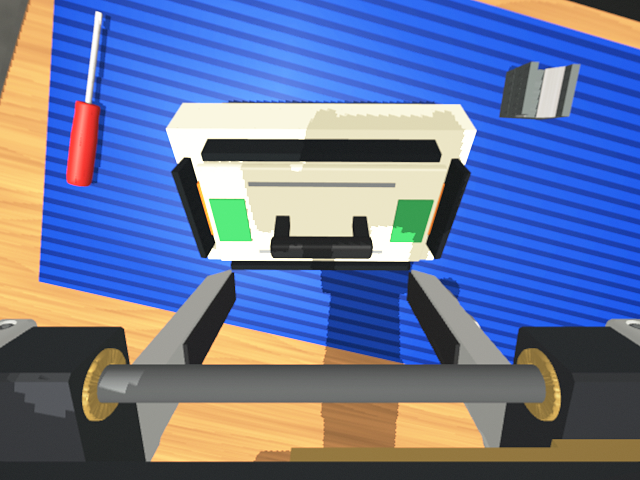

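```bash
python3 - <<'E'
from h import *
R,o=cradle(.248,[.5383,.1873,.1193])
for y in (.08,-.08):
  for z in (.050,.024,.020,.010):
    t=R@[-.002,y,z]+o-.008*np.array([np.cos(.248),np.sin(.248),0]); print(y,z,t.round(4)); toolshift(t,.248)
E
```

```text
0.08 0.05 [0.485  0.2563 0.1616]
tcp [0.5154 0.1813 0.2533] [3.1415e+00 2.2000e-03 2.4750e-01] F [ 0.1 -0.4  0.2] w 0.094 t 13.57
shift mm [-10.9 -80.2  91.7] turn deg -0.03
0.08 0.024 [0.4976 0.2595 0.1391]
tcp [0.5154 0.1813 0.2533] [3.1415e+00 2.2000e-03 2.4750e-01] F [ 0.1 -0.4  0.2] w 0.094 t 13.57
shift mm [  2.1 -80.3 114.2] turn deg -0.03
0.08 0.02 [0.4995 0.26   0.1356]
tcp [0.5154 0.1813 0.2533] [3.1415e+00 2.2000e-03 2.4750e-01] F [ 0.1 -0.4  0.2] w 0.094 t 13.57
shift mm [  4.1 -80.3 117.6] turn deg -0.03
0.08 0.01 [0.5044 0.2612 0.127 ]
tcp [0.5154 0.1813 0.2533] [3.1415e+00 2.2000e-03 2.4750e-01] F [ 0.1 -0.4  0.2] w 0.094 t 13.57
shift mm [  9.2 -80.3 126.3] turn deg -0.03
-0.08 0.05 [0.5243 0.1012 0.1616]
tcp [0.5154 0.1813 0.2533] [3.1415e+00 2.2000e-03 2.4750e-01] F [ 0.1 -0.4  0.2] w 0.094 t 13.57
shift mm [-10.8  79.8  91.7] turn deg -0.03
-0.08 0.024 [0.5369 0.1044 0.1391]
tcp [0.5154 0.1813 0.2533] [3.1415e+00 2.2000e-03 2.4750e-01] F [ 0.1 -0.4  0.2] w 0.094 t 13.57
shift mm [  2.2  79.7 114.2] turn deg -0.03
-0.08 0.02 [0.5388 0.1049 0.1356]
tcp [0.5154 0.1813 0.2533] [3.1415e+00 2.2000e-03 2.4750e-01] F [ 0.1 -0.4  0.2] w 0.094 t 13.57
shift mm [  4.2  79.7 117.6] turn deg -0.03
-0.08 0.01 [0.5437 0.1061 0.127 ]
tcp [0.5154 0.1813 0.2533] [3.1415e+00 2.2000e-03 2.4750e-01] F [ 0.1 -0.4  0.2] w 0.094 t 13.57
shift mm [  9.2  79.7 126.3] turn deg -0.03
```

Close the fingers while moving over the left pad, then approach along the case normal.

>>> {"op": "step_arm", "data": {
  "series": [
    [-1,-11,-50,0,0],
    [-1,-11,-80,30,0],
    [-1,-11,-80,60,0],
    [-1,-11,-80,80,0],
    [-1,-11,-80,92,0],
    [-1,-11,-80,92,0],
    [-1,-4,-80,104,0],
    [-1,2,-80,114,0],
    [-1,2,-80,114,0]
  ]
}}

```text
time: 14.7
tool_pos: [0.4981, 0.2592, 0.1391]
ee_rot: [3.141, 0.002, 0.247]
wrist_force: [-0.1, -0.6, 0.8]
width: 0.0075
```

>>> {"op": "step_arm", "data": {
  "series": [
    [-1,2,0,3.5,0],
    [-1,4,0,7,0],
    [-1,5,0,9,0],
    [-1,6,0,11,0],
    [-1,6,0,11,0]
  ]
}}

```text
time: 15.32
tool_pos: [0.5039, 0.2612, 0.1311]
ee_rot: [-3.141, -0.001, 0.248]
wrist_force: [-2.6, -0.2, 5.4]
width: 0.0002
```

>>> {"op": "step_arm", "data": {
  "series": [
    [-1,1,0,2,0],
    [-1,2,0,4,0],
    [-1,3,0,6,0],
    [-1,4,0,8,0],
    [-1,4,0,8,0]
  ]
}}

```text
time: 15.95
tool_pos: [0.5061, 0.262, 0.1272]
ee_rot: [-3.141, 0.001, 0.248]
wrist_force: [-13.0, -4.3, 20.6]
width: 0.0006
```

>>> {"op": "step_arm", "data": {
  "series": [
    [-1,1,0,2,0],
    [-1,2,0,4,0],
    [-1,2,0,4,0]
  ]
}}

```text
time: 16.32
tool_pos: [0.5065, 0.2621, 0.1269]
ee_rot: [-3.141, 0.003, 0.248]
wrist_force: [-22.0, -7.1, 34.8]
width: 0.0008
```

>>> {"op": "step_arm", "data": {
  "series": [
    [-1,-3,0,-6,0],
    [-1,-13,0,-23,0],
    [-1,-25,0,-50,0],
    [-1,-25,0,-105,0],
    [-1,-25,50,-110,0],
    [-1,-25,105,-110,0],
    [-1,-25,150,-95,0],
    [-1,-25,160,-60,0],
    [-1,-25,160,-45,0],
    [-1,-20,160,-37,0],
    [-1,-12,160,-23,0],
    [-1,-12,160,-23,0]
  ]
}}

```text
time: 17.82
tool_pos: [0.5374, 0.105, 0.1394]
ee_rot: [-3.141, 0.002, 0.249]
wrist_force: [-0.3, -0.4, 0.4]
width: 0.0009
```

>>> {"op": "step_arm", "data": {
  "series": [
    [-1,2,0,3.5,0],
    [-1,4,0,7,0],
    [-1,5,0,9,0],
    [-1,6,0,11,0],
    [-1,6,0,11,0]
  ]
}}

```text
time: 18.45
tool_pos: [0.5435, 0.1057, 0.1313]
ee_rot: [3.141, -0.001, 0.248]
wrist_force: [-2.9, -0.4, 5.5]
width: 0.001
```

>>> {"op": "step_arm", "data": {
  "series": [
    [-1,1,0,2,0],
    [-1,2,0,4,0],
    [-1,3,0,6,0],
    [-1,4,0,8,0],
    [-1,4,0,8,0]
  ]
}}

```text
time: 19.08
tool_pos: [0.546, 0.1061, 0.1271]
ee_rot: [3.14, 0.0, 0.248]
wrist_force: [-11.2, -3.5, 20.7]
width: 0.0003
```

>>> {"op": "step_arm", "data": {
  "series": [
    [-1,1,0,2,0],
    [-1,2,0,4,0],
    [-1,2,0,4,0]
  ]
}}

```text
time: 19.45
tool_pos: [0.5463, 0.1062, 0.1267]
ee_rot: [3.14, 0.002, 0.248]
wrist_force: [-20.2, -3.0, 34.1]
width: 0.0003
```

>>> {"op": "step_arm", "data": {
  "series": [
    [-1,-3,0,-6,0],
    [-1,-13,0,-23,0],
    [-1,-25,0,-50,0],
    [-1,-25,0,-105,0],
    [-1,-25,-40,-130,0],
    [-1,-25,-80,-140,0],
    [-1,-25,-80,-140,0]
  ]
}}

```text
time: 20.32
tool_pos: [0.505, 0.1807, 0.2592]
ee_rot: [-3.141, -0.003, 0.251]
wrist_force: [1.1, -0.5, -0.0]
width: 0.0003
```

```bash
python3 - <<'E'
from h import *
toolshift(None)
R,o=cradle(.248,[.5383,.1873,.1193])
ims=[]
for n in("scene","side","wrist"):
  s=cams.snapshot(n)
  for l in("lid","lid_handle"):
    for d in models.pinpoint(s,l)[:1]: print(n,l,round(d["p"],2),"cradle mm",(R.T@(np.array(d["position"])-o)*1000).round(1))
  y,x=dict(scene=(220,310),side=(140,260),wrist=(80,150))[n]
  w=(330,250) if n=="wrist" else (130,98)
  ims.append(cv2.resize(s["pixels"][y:y+w[1],x:x+w[0],::-1],(400,300),interpolation=cv2.INTER_CUBIC))
cv2.imwrite("pics/fin.png",np.vstack([np.hstack(ims[:2]),np.hstack([ims[2],ims[2]*0])]))
E
```

```text
tcp [0.505  0.1807 0.2592] [-3.1413 -0.0032  0.2513] F [ 1.1 -0.5 -0. ] w 0.0003 t 20.32
scene lid 0.75 cradle mm [-4.3  1.3  3.9]
scene lid_handle 0.61 cradle mm [-5.7  1.5 40.3]
side lid 0.65 cradle mm [-1.6 -3.6 -3.6]
side lid_handle 0.78 cradle mm [-3.  -0.1 41.6]
wrist lid 0.61 cradle mm [-2.6  2.2 -0.1]
```

View pics/fin.png

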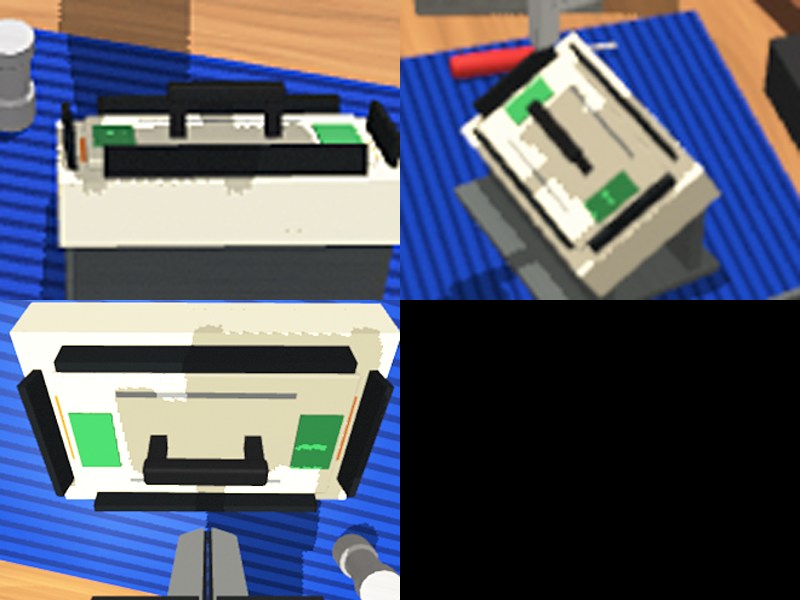

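```bash
python3 -c "
from bench import robot
print(robot.close_job())"
```

```text
the job is handed in; nothing more can be done
None
```

The lid is on the case and pressed home, and I handed the job in at about 20.5 s of the 51 s allowed. The hand-in gives no verdict.

**What I did:** I picked the lid up by the ends of its handle so it could pivot in the jaws. I tipped it to the slope against the upper lip, lowered it onto the catches and let go. Then, with the fingers closed, I pressed the left pad and then the right.

**Last checks:**
- **Catches:** both ends came to a firm stop, with the force rising to about 35 N vertically (about 41–42 N in all) without further movement. The fingertip heights there were 126.9 mm on the left and 126.7 mm on the right, against 127.0 mm expected. I did not measure the catch travel directly.
- **Lid position:** estimates of its centre put x between -2 and -6 mm and y between -4 and +2 mm, inside the limits. The handle height of 40–42 mm above the rim matches a seated lid.
- **Disagreement:** the cameras put the lid's own height at -3.6, -0.1 and +3.9 mm. That spread is the networks' noise of about 4 mm, so those readings alone do not prove the 3 mm limit.
- **Final pictures:** they show the lid flat between the lips and the gripper clear of it. The V-block and jar are not in those crops and I did not re-measure any bystander, but no move went near one.

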